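Open the filter of the chocolate cooling blower

ROBOT

A 6-joint arm with a two-finger parallel gripper is mounted at the origin on the work surface. World frame = base frame: x ahead of the robot, y to its left, z up, the work surface at z = 0. Lengths are in m, angles in rad, forces in N, time in s.
With the tool pointing down it reaches from about 0.35 to 0.775 m from the base axis. Payload 7.3 kg.
Tool frame: the origin (TCP) lies at the very end of the fingers, on their centre line; the grasp point (between the pads) lies 19 mm behind it; z points along the fingers, y is the direction in which the jaws open and shut (so a half turn about z gives the same grasp; the last joint's range is limited). The gripper opens to 92 mm and grips with 3 to 60 N. Pads are 19 mm wide; open, the fingers measure 130 mm over their backs; the gripper's body (75 mm by 190 mm) begins 47 mm behind the grasp point.
Start: joints at [-1.371, 0.342, 1.524, -0, 1.275, -0.146], TCP at [0.178, -0.494, 0.227] pointing down, gripper open.
Joint ranges: [-2.53, 2.53], [-0.77, 2.02], [0.04, 2.7], [-1, 4.14], [0.28, 2.66], [-3.11, 3.11]. Speed limits (rad/s): [2.57, 2.57, 3.14, 3.14, 3.14, 3.14].

INTERFACE

Orientations are given as a unit quaternion [w, x, y, z].
In Python, from plant import r, cams, workorder gives the robot as it stands. The module is installed in compiled form; this text tells all that it offers.
- The arm moves only by the shell command python3 -m crank 'ROWS' [FORCE]. ROWS is JSON, a list of rows, each a list of 7 numbers: the turn, a rotation vector about the world's x, y, z in rad, then the shift along the world's x, y, z in mm, then the finger opening in mm, from 0 to 91.8. In form: [[rx, ry, rz, tx, ty, tz, hand], ...]. A call has 1 to 20 rows; each row is the pose to reach, as a shift and turn from the pose commanded when the call began; what a row does not reach only later rows make up. A row lasts 1/10 s, in which the tool goes at most 50 mm and 8.59 degrees, less where a joint would pass 70% of its speed; a pose out of reach is approached as far as the arm can. A call with a gripper value outside its range is refused whole. The fingers move at their own pace and stop on an object; FORCE is the grip in N (left out, the last holds). Time passes only in rows, so rows that repeat a pose let the fingers close. It gives the time, the measured TCP pose, the force and the opening at its end, in the units of the state.
- r.read_state(): the state, without advancing time (a new reading comes with each control period).
- cams.grab_frame(name): name is "side" or "top"; returns a dict with "img" (480x640x3 uint8, red, green, blue), "fovy" (degrees; the focal length in pixels is half the picture's height over the tangent of half this angle, whatever the lens; pixels are square), "cx", "cy" (the principal point, pixels), "k1" (the pictures are not rectified: a ray, as slopes to the right and down, at radius r is drawn at 1 + k1 r^2 times it, then the intrinsics apply), "xyz" and "rotation" of the camera in the world. Camera axes: x right, y down, z forward; pixel columns grow to the right and rows downward; lengths in m; the calibration is good to about 2 mm. A picture is of the moment at which its call begins. There is no depth.
- workorder.hand_in(): hands the job in, once; it reports no verdict.
Trained networks look in the newest picture that a camera, given by its name, has taken for a name from the list of things; names that differ only in an ending like _2 or _b are one class to them, and where a whole thing is asked for, a point or a joint stands for the part that bears it (a point fixed in the world has none). Each returns a list of dicts, best first, with "conf" (0 to 1); they miss things now and then, are a little off and sometimes report something else, mostly with a low value. They report only what shows in the picture. A call takes as long as a camera call. They do not tell look-alikes from the thing itself.
- cams.look_for(query, camera): "xy" ([column, row] as shares, 0 to 1, of the picture: columns of its width, rows of its height, amid what is visible of it).
- cams.trace(query, camera): "pixels" (480x640 bool, what is visible of it) and "xy" ([column, row] as shares, 0 to 1, of the picture: columns of its width, rows of its height, amid what is visible of it).
- cams.tip_of(query, camera): "xy" ([column, row] as shares, 0 to 1, of the picture: columns of its width, rows of its height: a listed point, or the origin of a listed thing).
The state is a dict: "t": time; "qpos": joint angles; "dq": joint speeds; "joint_torque": joint torques, N m; "ee_pos": TCP position; "ee_rot": TCP orientation; "wrist_force": force on the tool from outside, world axes, zero at the start; "torque": the same for the moment, N m; "grip_width": finger opening in m.
Only numpy, scipy, OpenCV 4.12 (cv2) and the standard library are available. Lean on these libraries where they do the work, as an engineer would, in place of code of your own. Each camera call takes 0.05 s, during which the arm holds its last target.

TASK

Open the filter of the low steel cooling blower for cleaning: press the red snap tab all the way in, then push the released white cover along its rails, off its seat, until the filter well is completely uncovered and the cover lies flat on the deck at the other end. Only press and push: do not lift the cover, and leave everything else on the bench where it is.

Things in the scene. Friction and masses are not known exactly. Their poses are not given: they have to be found in the camera images.
- blower: Low steel box fixed to the bench, 270 x 112 x 50 mm (x, y, z). Origin: centre of the underside; z up; x along the box, the way the cover slides off. Its flat top (deck) is 50 mm above the bench. Dark rails along both long sides (inner faces y = +-47 mm), a back lip (x = -133 to -125 mm) and an end stop (x = 127 to 135 mm) all stand 8 mm above the deck.
- well (a point): Centre of the filter well's mouth, at deck height, blower x = -70 mm, y = 0. Opening 90 x 70 mm (blower x from -115 to -25 mm) with a blue filter 17 mm down; hidden by the cover at the start. Completely uncovered once the cover's origin is at blower x = 30 mm or more.
- snap_tab (a joint): Travel of the red snap tab, m: 0 = standing 8 mm above the deck, blocking the cover (it may start up to 1.5 mm in); 0.010 = fully in, 2 mm below the deck. Moves straight down under about 4 N and stays where it is left; no spring. Must be deeper than 8 mm to let the cover pass.
- tab_top (a point): Centre of the flat top face of the red snap tab, 40 x 42 mm (x, y of the blower), in a pocket of the deck 44 x 46 mm at blower x = 13 mm, y = 0, just ahead of the cover. Its near edge is 4 mm from the cover's front edge.
- cover: White plastic cover, loose, about 120 g, a plate 110 x 90 x 8 mm (x, y, z) lying on the deck between the rails with 2 mm play a side. Origin: centre of its underside; axes as the blower's. Starts over the well with its origin at blower x = -66 mm; at the end stop it is at x = 72 mm. Sliding it takes about 1 N.
- rib (a point): Centre of the top edge of the blue push rib on the cover, at cover x = -30 mm. The rib is 8 mm thick (x), 50 mm long (y) and stands 16 mm above the cover's plate, its top 24 mm above the deck.
- cup: Black plastic measuring cup with a handle, rim radius 38 mm, 55 mm high, loose, stands beside the blower; bystander. Origin: centre of underside.
- jar: Glass jar with steel cap, diameter 52 mm, 75 mm high, loose, stands beside the blower; bystander. Origin: centre of underside.
- mould: Clear mould with six chocolate bars, 275 x 135 x 24 mm, loose; bystander. Origin: centre of underside.
- bowl: Steel bowl, rim radius 60 mm, 50 mm high, loose; bystander. Origin: centre of underside.
- spatula: Spatula lying on the bench, loose; bystander.
- tin: Copper tin with paper label, diameter 68 mm, 90 mm high, loose; bystander. Origin: centre of underside.
- scraper: Bench scraper, steel blade 110 x 75 mm with black grip, lying flat, loose; bystander.
Mind the look-alikes: they are no part of the job. There is more than one size of the cover; the one meant has the size given above.

How it is judged:
On the way, in this order (a step that is already met when the one before it is completed fails the run):
1. the snap tab is pressed in (more than 8 mm) with the cover still on its seat (value of joint snap_tab above 0.008 m and x of cover in the frame of blower below -0.05 m), for 0.1 s.
2. the cover has been pushed clear of the filter well (x of cover in the frame of blower between 0.028 and 0.08 m and y of cover in the frame of blower between -0.01 and 0.01 m and z of cover in the frame of blower between 0.044 and 0.055 m and angle between cover's own z axis and vertical below 0.08 rad), for 0.2 s.
At the end, for the whole second after the job is handed in: The cover lies flat (within 0.08 rad) and still on the blower's deck between the rails, its centre 28 to 80 mm beyond the blower's centre so that the filter well is uncovered; the snap tab is still in by more than 8 mm (all of step 2 and value of joint snap_tab above 0.008 m and linear speed of cover below 0.01 m/s); the robot touches nothing.
It fails at once if the cover is lifted (12 mm off the deck) or tipped (0.25 rad) (z of cover in the frame of blower above 0.062 m or angle between cover's own z axis and vertical above 0.25 rad).
It fails at once if a bystander is moved by more than 20 mm (distance of any of cup, jar, mould, bowl, spatula, tin, scraper from where it was at the start of the episode above 0.02 m).
It also fails if it takes over 48 s, if anything falls off the work surface, if the arm or the gripper's body presses on something with over 40 N, if the wrist force passes 120 N, or if a joint passes its speed limit or range.

## Working session

There is one attempt and no reset: what is moved stays moved. The work goes in short steps, Python scripts to look and compute and a shell command to move; the robot and the scene stay as the last step left them, time stands still between calls to the robot, and variables do not carry over. Pictures are saved under pics/ and viewed, and the job is handed in when it is done.

```bash
mkdir -p pics; python3 - <<'E'
from plant import r,cams
import cv2
s=r.read_state();print(s['t'],s['ee_pos'],s['ee_rot'],s['grip_width'],s['wrist_force'])
for c in('side','top'):
    f=cams.grab_frame(c);cv2.imwrite(f'pics/{c}0.png',f['img'][:,:,::-1])
    print({k:v for k,v in f.items() if k!='img'})
    for q in('tab_top','rib','cover','blower','well'):
        print(c,q,[(d['conf'],d['xy'][0]*640,d['xy'][1]*480) for d in cams.tip_of(q,c)])
E
```

```text
0.0 [ 0.17787437 -0.49354116  0.22606252] [-7.26544969e-04  9.85092580e-01  1.72023488e-01 -3.69478501e-05] 0.09194355522070283 [ 0.8840111  -0.35694307 -0.27621237]
{'fovy': 48.71467215446828, 'cx': 317.19095664025735, 'cy': 243.32856051352846, 'k1': -0.11336924887059971, 'xyz': array([0.39523574, 0.74588098, 0.92876603]), 'rotation': array([ 0.03549908, -0.08654053,  0.93261376, -0.34854285])}
side tab_top [(0.73, 322.496, 223.008)]
side rib [(0.82, 278.20799999999997, 168.816), (0.65, 348.60799999999995, 188.304), (0.63, 411.39200000000005, 232.512)]
side cover [(0.94, 409.984, 245.904), (0.8, 275.072, 169.584), (0.6, 341.63200000000006, 202.07999999999998), (0.41, 365.824, 149.424)]
side blower [(0.55, 325.18399999999997, 235.92)]
side well [(0.8, 343.872, 206.01600000000002), (0.72, 372.8, 420.0)]
{'fovy': 50.76183009710385, 'cx': 321.7144506900191, 'cy': 243.94653181515605, 'k1': 0.03373816665995837, 'xyz': array([0.42448897, 0.00136208, 1.18147459]), 'rotation': array([ 0.0422777 , -0.69651651,  0.71583997, -0.02550467])}
top tab_top [(0.87, 362.176, 236.01600000000002), (0.27, 470.208, 340.992)]
top rib [(0.87, 403.2, 262.512), (0.79, 380.28799999999995, 331.2), (0.69, 443.2, 164.784), (0.23, 365.696, 245.18400000000003)]
top cover [(0.94, 365.504, 330.91200000000003), (0.85, 448.32, 167.80800000000002), (0.6, 392.704, 251.184)]
top blower [(0.59, 366.08, 242.4), (0.2, 374.784, 181.92000000000002)]
top well []
```

View pics/side0.png

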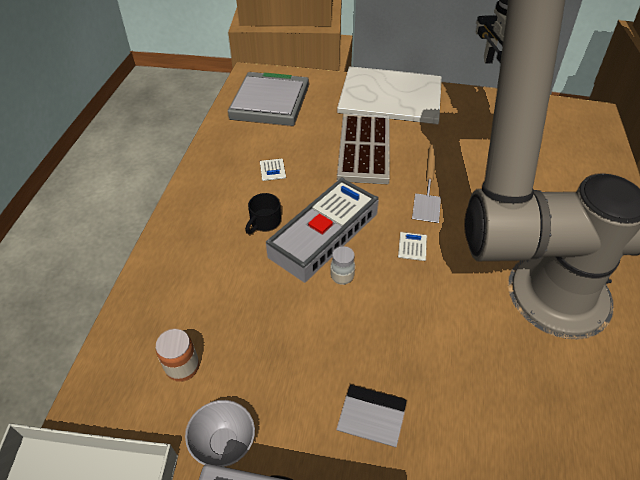

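View pics/top0.png

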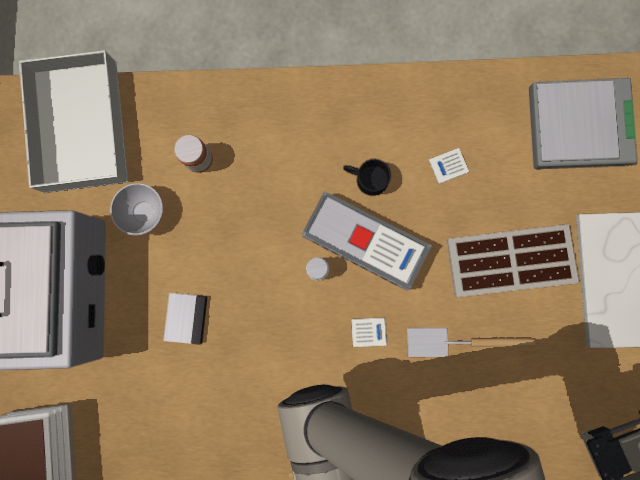

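Side view: the blower's red tab is at about (320,223) and the blue rib at (350,192). Top view: tab at about (361,237), rib at (407,258). The two small white covers lying loose on the bench are look-alikes. The cup is close on one side of the blower and the jar on the other. Next I'll triangulate.

```bash
cat > h.py <<'E'
import numpy as np,cv2
from scipy.spatial.transform import Rotation as R
from plant import r,cams
def rot(f):
    return R.from_quat(np.array(f['rotation'])[[1,2,3,0]]).as_matrix()
def K(f):
    fl=240/np.tan(np.radians(f['fovy']/2));return np.array([[fl,0,f['cx']],[0,fl,f['cy']],[0,0,1.]])
def ray(f,p):
    u=cv2.undistortPointsIter(np.array([[p]],float),K(f),np.array([f['k1'],0,0,0.]),None,None,(3,100,1e-12))[0,0]
    d=rot(f)@np.array([u[0],u[1],1]);return np.array(f['xyz']),d/np.linalg.norm(d)
def onz(f,p,z):
    c,d=ray(f,p);return c+d*(z-c[2])/d[2]
def tri(f,p,g,q):
    a,d=ray(f,p);b,e=ray(g,q)
    s=np.linalg.lstsq(np.c_[d,-e],b-a,rcond=None)[0];P=a+d*s[0];Q=b+e*s[1]
    return (P+Q)/2,np.linalg.norm(P-Q)
def proj(f,X):
    M=rot(f).T;p,_=cv2.projectPoints(np.atleast_2d(X).astype(float),cv2.Rodrigues(M)[0],-M@f['xyz'],K(f),np.array([f['k1'],0,0,0.]));return p[:,0]
E
python3 - <<'E'
from h import *
fs={c:cams.grab_frame(c) for c in('side','top')}
S,T=fs['side'],fs['top']
print('net tab',tri(S,(322.5,223),T,(362.2,236)));print('net rib',tri(S,(348.6,188.3),T,(403.2,262.5)))
cen={}
for c,f in fs.items():
    h=cv2.cvtColor(f['img'],cv2.COLOR_RGB2HSV)
    red=((h[...,0]<6)|(h[...,0]>174))&(h[...,1]>180)&(h[...,2]>100)
    blue=(h[...,0]>100)&(h[...,0]<125)&(h[...,1]>130)&(h[...,2]>60)
    for n,m in(('red',red),('blue',blue)):
        k,l,st,ce=cv2.connectedComponentsWithStats(m.astype(np.uint8))
        for i in range(1,k):
            if st[i,4]>25: print(c,n,st[i],ce[i], [cv2.minAreaRect(np.argwhere(l==i)[:,::-1].astype(np.float32))])
    x0,y0,x1,y1=(255,165,395,295) if c=='side' else (290,180,450,300)
    z=cv2.resize(f['img'][y0:y1,x0:x1],None,fx=5,fy=5,interpolation=cv2.INTER_CUBIC)
    cv2.imwrite(f'pics/{c}z.png',z[:600,:800,::-1])
E
```

```text
net tab (array([ 0.54531071, -0.06466732,  0.05208972]), np.float64(0.0069584437256926205))
net rib (array([ 0.49028486, -0.14775205,  0.09081974]), np.float64(0.011103477010317936))
side red [309 214  24  20 277] [320.18772563 223.33935018] [((320.1323547363281, 223.27940368652344), (20.40833282470703, 15.77786922454834), 30.963754653930664)]
side blue [267 170  13   5  50] [272.6  171.84] [((273.0, 172.0), (4.0, 12.0), 90.0)]
side blue [341 186  18  14 114] [349.5877193  192.49122807] [((349.53076171875, 192.44615173339844), (20.21765899658203, 5.705597877502441), 29.744882583618164)]
side blue [406 234  15   6  51] [413.33333333 236.47058824] [((413.00775146484375, 236.43849182128906), (14.263994216918945, 3.5970072746276855), 7.125016689300537)]
top red [350 226  23  23 316] [360.74050633 237.09493671] [((360.70001220703125, 237.1000213623047), (16.54690170288086, 18.335756301879883), 26.56505012512207)]
top blue [438 162   7  13  35] [441.28571429 167.74285714] [((441.3620910644531, 167.8448486328125), (13.393258094787598, 2.363516330718994), 66.80140686035156)]
top blue [400 249  12  20  69] [405.69565217 258.56521739] [((405.7000427246094, 258.60003662109375), (2.683281421661377, 21.913463592529297), 26.56505012512207)]
```

View pics/sidez.png

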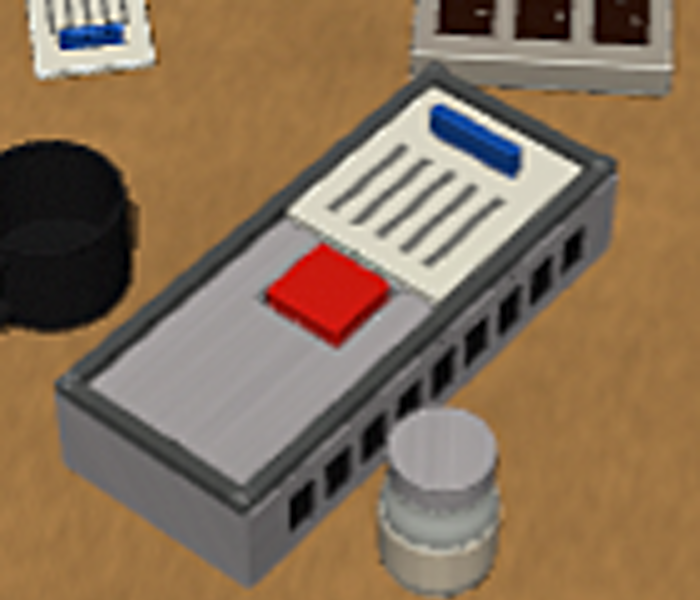

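View pics/topz.png

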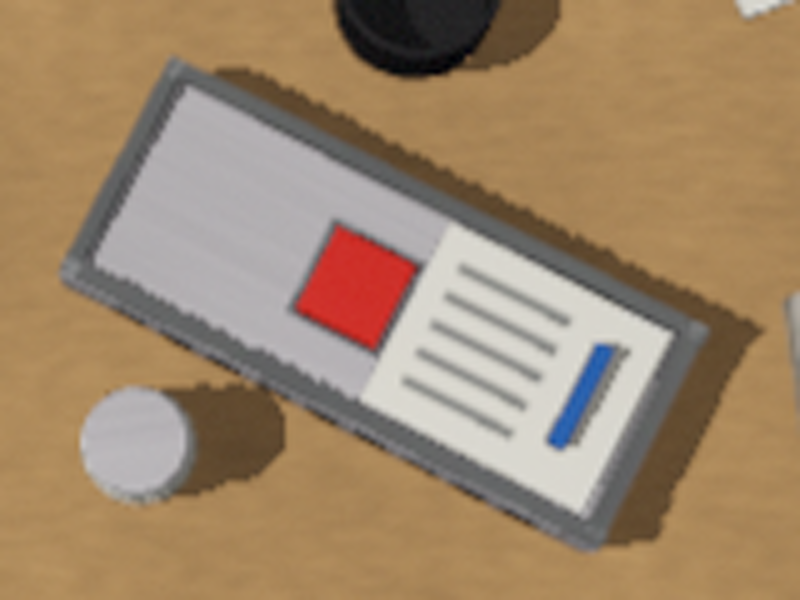

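The zooms show the rail-top corners. Top zoom: (175,60), (68,270), (595,548), (705,328). Side zoom: (65,383), (250,497), (613,165), (433,68). I'll fit the blower pose to those corners.

```bash
python3 - <<'E'
from h import *
from scipy.optimize import least_squares
S=cams.grab_frame('side');T=cams.grab_frame('top')
cv=lambda p,o:((np.array(p)+.5)/5-.5+np.array(o))
tp=cv([(175,60),(68,270),(595,548),(705,328)],(290,180))
sp=cv([(65,383),(250,497),(613,165),(433,68)],(255,165))
print('z=58mm top',[onz(T,p,.058).round(4) for p in tp]);print('side',[onz(S,p,.058).round(4) for p in sp])
# tri corners: match by world proximity
A=[onz(T,p,.058) for p in tp];B=[onz(S,p,.058) for p in sp]
m=[int(np.argmin([np.linalg.norm(a-b) for b in B])) for a in A];print(m)
for i,j in enumerate(m): print('tri',tri(S,sp[j],T,tp[i]))
ey=None
# local corners: tp0,tp1 at +x ; sign of y from handedness
xdir=(A[0]+A[1]-A[2]-A[3]);yd=np.array([-xdir[1],xdir[0],0]);
loc=[]
for i in range(4):
    sgn=np.sign((A[i]-sum(A)/4)@yd); loc.append([.135 if i<2 else -.134,.056*sgn,.058])
loc=np.array(loc)
rc={'T':(360.74,237.09),'S':(320.1,222.6)} 
def res(v,full=False):
    x,y,yaw,z=v[:4];c,s=np.cos(yaw),np.sin(yaw);M=np.array([[c,-s,0],[s,c,0],[0,0,1]])
    P=loc@M.T+[x,y,z]
    a=proj(T,P)+v[4:6]-tp; b=proj(S,P)[:]+v[6:8]
    bb=np.array([b[i]-sp[m[i]] for i in range(4)])
    return np.r_[a.ravel(),bb.ravel(),v[4:]*.6, z*1000/1.5]
x0=np.r_[sum(A)[:2]/4,np.arctan2(xdir[1],xdir[0]),0,0,0,0,0]
o=least_squares(res,x0);print(o.x.round(4),res(o.x).round(2))
x,y,yaw,z=o.x[:4];c,s=np.cos(yaw),np.sin(yaw);M=np.array([[c,-s,0],[s,c,0],[0,0,1]])
np.save('pose.npy',o.x[:4])
W=lambda p:M@np.array(p)+[x,y,z]
for n,p in dict(tab=[.013,0,.058],rib=[-.096,0,.074]).items():
    print(n,W(p).round(4),'top px',proj(T,W(p))+o.x[4:6],'side px',proj(S,W(p))+o.x[6:8])
    
print('deg',np.degrees(yaw),'ex',M[:,0])
for n in('cup','jar'):
    a=cams.tip_of(n,'side')[0];b=cams.tip_of(n,'top')[0];q=tri(S,np.array(a['xy'])*[640,480],T,np.array(b['xy'])*[640,480]);print(n,q,'blowerframe',M.T@(q[0]-[x,y,z]))
E
```

```text
z=58mm top [array([0.6512, 0.017 , 0.058 ]), array([0.5574, 0.0675, 0.058 ]), array([ 0.4275, -0.1619,  0.058 ]), array([ 0.5233, -0.2145,  0.058 ])]
side [array([0.6492, 0.0163, 0.058 ]), array([0.5566, 0.0642, 0.058 ]), array([ 0.4288, -0.1633,  0.058 ]), array([ 0.5229, -0.215 ,  0.058 ])]
[0, 1, 2, 3]
tri (array([0.64997656, 0.01690839, 0.05881831]), np.float64(0.002054726520365563))
tri (array([0.55641478, 0.06718395, 0.06182307]), np.float64(0.0010089852103468157))
tri (array([ 0.42807642, -0.16168494,  0.05956088]), np.float64(0.0012297861591503206))
tri (array([ 0.52299483, -0.21445681,  0.05850324]), np.float64(0.000428460364912127))
[ 5.3980e-01 -7.6900e-02  1.0659e+00 -1.1000e-03 -1.4128e+00  6.4500e-02
  1.7400e-01  2.0170e-01] [-0.17 -1.15 -1.77  0.72  0.9   0.7   1.54 -0.3  -1.73 -0.5   0.05  2.07
  1.5  -0.43  0.11 -1.22 -0.85  0.04  0.1   0.12 -0.71]
tab [ 0.5461 -0.0655  0.0569] top px [[361.42599813 237.03269595]] side px [[320.90290767 221.18029983]]
rib [ 0.4933 -0.1609  0.0729] top px [[406.41236664 258.95729802]] side px [[350.37732914 190.40812254]]
deg 61.07318459771984 ex [0.48369206 0.87523825 0.        ]
cup (array([ 0.68711586, -0.09688445, -0.00372154]), np.float64(0.0012032052875074462)) blowerframe [ 0.0537846  -0.13862769 -0.00265265]
jar (array([ 0.47686172,  0.03469686, -0.00212027]), np.float64(0.007384785619729603)) blowerframe [ 0.06725134  0.10903961 -0.00105139]
```

```bash
python3 -m crank '[[0,0,0.72,368,428,-80,0],[0,0,0.72,368,428,-80,0],[0,0,0.72,368,428,-80,0],[0,0,0.72,368,428,-80,0],[0,0,0.72,368,428,-80,0],[0,0,0.72,368,428,-80,0],[0,0,0.72,368,428,-80,0],[0,0,0.72,368,428,-80,0],[0,0,0.72,368,428,-80,0],[0,0,0.72,368,428,-80,0],[0,0,0.72,368,428,-80,0],[0,0,0.72,368,428,-80,0],[0,0,0.72,368,428,-80,0],[0,0,0.72,368,428,-80,0],[0,0,0.72,368,428,-80,0],[0,0,0.72,368,428,-80,0],[0,0,0.72,368,428,-80,0],[0,0,0.72,368,428,-80,0],[0,0,0.72,368,428,-80,0]]'
python3 - <<'E'
from h import *
s=r.read_state();M=R.from_quat(np.array(s['ee_rot'])[[1,2,3,0]]).as_matrix();print(s['t'],s['ee_pos'],M.round(3),s['wrist_force'],s['grip_width'])
f=cams.grab_frame('side');z=cv2.resize(f['img'][130:290,230:430],None,fx=3.7,fy=3.7);cv2.imwrite('pics/s1.png',z[...,::-1])
print('tcp side',proj(f,s['ee_pos']))
E
```

```text
t: 2.9
ee_pos: [0.5459, -0.0663, 0.1469]
ee_rot: [0.0, 0.862, 0.508, 0.0]
wrist_force: [-0.3, -0.8, 0.1]
grip_width: 0.0006
2.9 [ 0.54589608 -0.06632798  0.14691769] [[ 0.484  0.875  0.   ]
 [ 0.875 -0.484 -0.   ]
 [ 0.     0.    -1.   ]] [-0.26835827 -0.83005054  0.12755143] 0.0005632208447009163
tcp side [[320.83188243 191.77555717]]
```

View pics/s1.png

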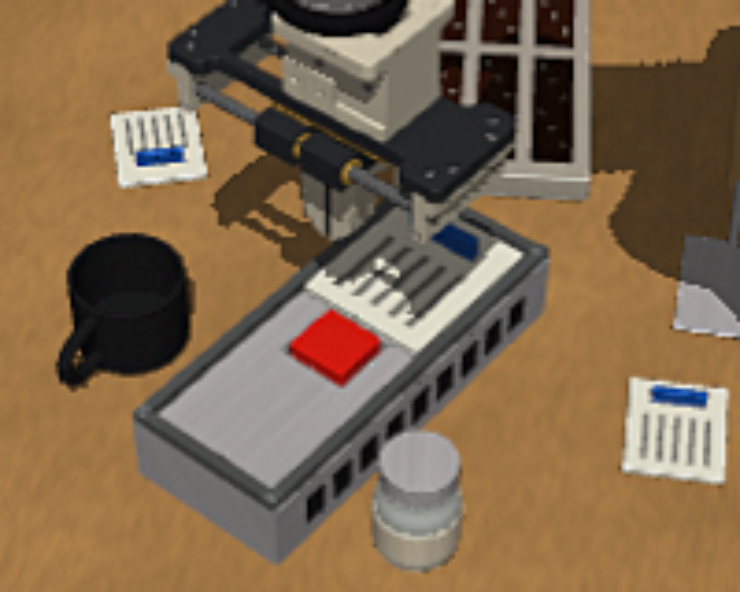

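The tool is aligned with the blower (yaw 61.05°). The closed fingertips project to about (321,192), directly above the tab, and they clear the cup and jar. Pressing now.

```bash
python3 -m crank '[[0,0,0,0,0,-40,0],[0,0,0,0,1,-75,0],[0,0,0,0,1,-84,0],[0,0,0,0,1,-88,0],[0,0,0,0,1,-90,0],[0,0,0,0,1,-92,0],[0,0,0,0,1,-92,0]]'
python3 -m crank '[[0,0,0,0,0,-2,0],[0,0,0,0,0,-4,0],[0,0,0,0,0,-5,0],[0,0,0,0,0,-6,0],[0,0,0,0,0,-6.5,0],[0,0,0,0,0,-6.5,0]]'
```

```text
t: 3.65
ee_pos: [0.547, -0.0652, 0.0561]
ee_rot: [0.001, 0.861, 0.508, 0.001]
wrist_force: [1.5, -0.7, 2.4]
grip_width: 0.0004
t: 4.25
ee_pos: [0.5463, -0.065, 0.0483]
ee_rot: [0.0, 0.861, 0.508, 0.0]
wrist_force: [3.4, -0.5, 4.8]
grip_width: 0.0005
```

```bash
python3 -m crank '[[0,0,0,0,0,-0.5,0],[0,0,0,0,0,-1,0],[0,0,0,0,0,-1,0]]'; python3 -m crank '[[0,0,0,0,0,5,0],[0,0,0,0,0,35,0],[0,0,0,-48,-86,60,0],[0,0,0,-54,-98,60,0],[0,0,0,-60,-108,60,0],[0,0,0,-60,-108,60,0],[0,0,0,-60,-108,60,0]]'
python3 - <<'E'
from h import *
for c in('side','top'):
    f=cams.grab_frame(c);x,y=(250,150)if c=='side' else(290,170)
    z=cv2.resize(f['img'][y:y+150,x:x+200],None,fx=4,fy=4);cv2.imwrite(f'pics/{c}2.png',z[...,::-1])
E
```

```text
t: 4.55
ee_pos: [0.5463, -0.065, 0.0482]
ee_rot: [0.0, 0.861, 0.508, 0.0]
wrist_force: [0.3, -0.7, 10.5]
grip_width: 0.0005
t: 5.25
ee_pos: [0.4851, -0.1726, 0.1067]
ee_rot: [-0.001, 0.862, 0.507, -0.0]
wrist_force: [-0.2, 0.3, 0.4]
grip_width: 0.0005
```

View pics/side2.png

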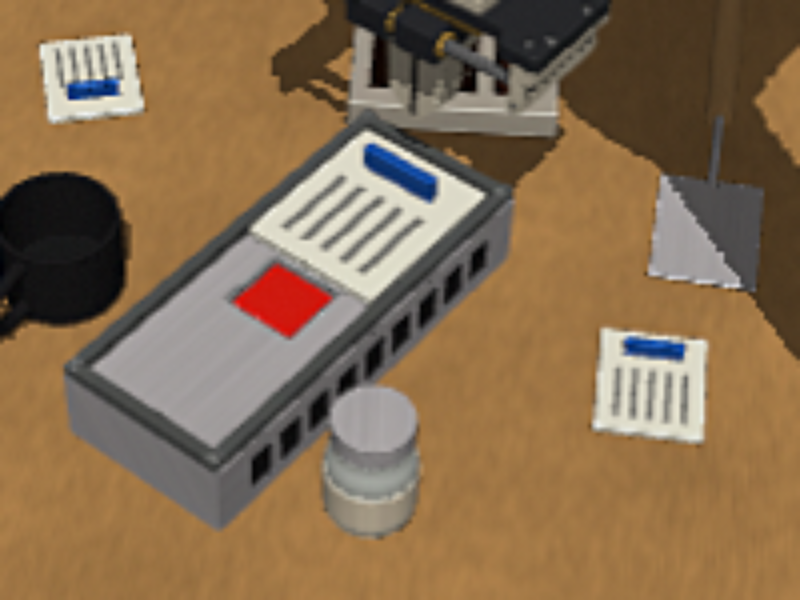

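View pics/top2.png

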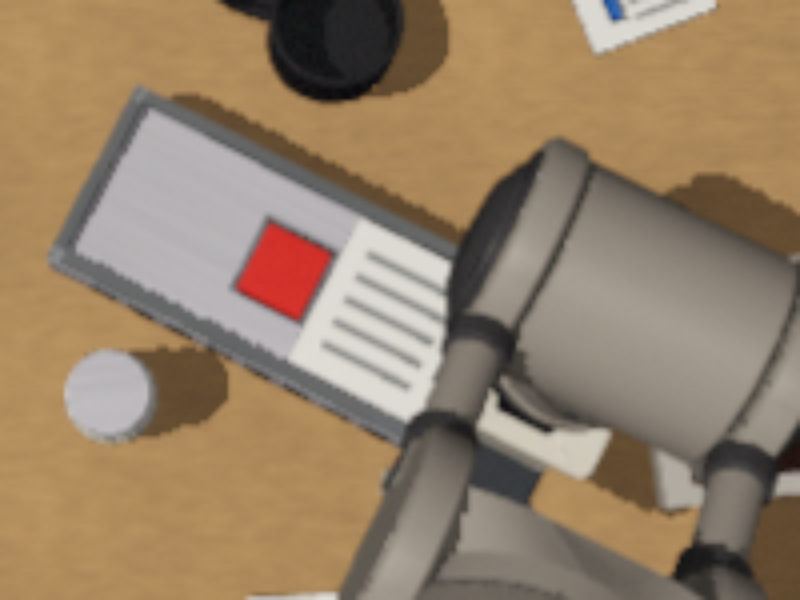

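The tab bottomed out: 10.5 N at TCP z = 48.2 mm, and in the side picture it sits recessed at zoom (285,300). The cover is still seated. Next I back off a little behind the rib and go down.

```bash
python3 -m crank '[[0,0,0,-4,-7,0,0],[0,0,0,-4,-7,-20,0],[0,0,0,-4,-7,-32,0],[0,0,0,-4,-7,-38,0],[0,0,0,-4,-7,-43,0],[0,0,0,-4,-7,-43,0],[0,0,0,-4,-7,-43,0]]'
python3 - <<'E'
from h import *
f=cams.grab_frame('side');x,y=(270,140)
z=cv2.resize(f['img'][y:y+120,x:x+160],None,fx=5,fy=5);cv2.imwrite('pics/s3.png',z[...,::-1])
E
```

```text
t: 6.05
ee_pos: [0.4822, -0.18, 0.0645]
ee_rot: [0.0, 0.861, 0.508, 0.0]
wrist_force: [0.5, 1.0, -0.8]
grip_width: 0.0002
```

View pics/s3.png

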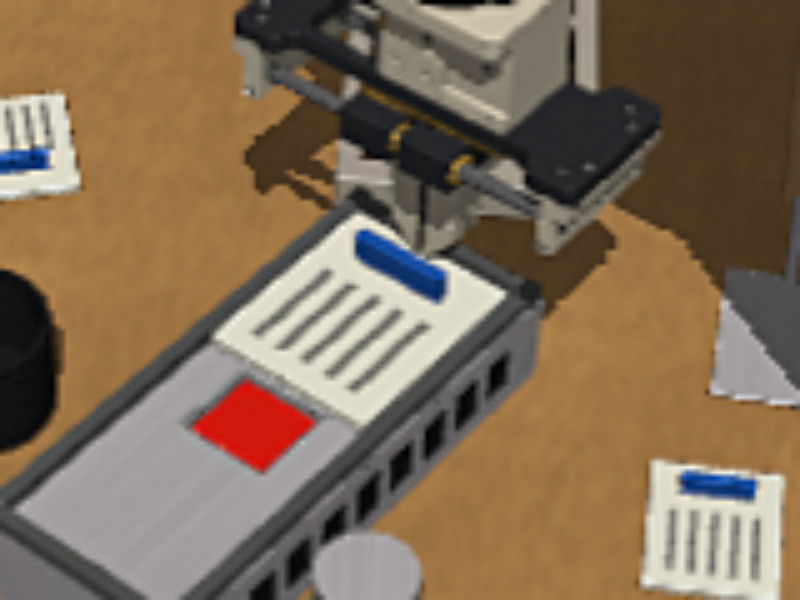

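The fingertip is behind the blue rib (zoom: fingertip 425,245, rib 400,265), about 9 mm from it and centred. I'll push in two stages.

```bash
python3 -m crank '[[0,0,0,2.9,5.3,0,0],[0,0,0,5.8,10.5,0,0],[0,0,0,9.7,17.5,0,0],[0,0,0,13.6,24.5,0,0],[0,0,0,17.4,31.5,0,0],[0,0,0,21.3,38.5,0,0],[0,0,0,21.3,38.5,0,0]]'
python3 - <<'E'
from h import *
f=cams.grab_frame('side');x,y=(250,140)
z=cv2.resize(f['img'][y:y+150,x:x+200],None,fx=4,fy=4);cv2.imwrite('pics/s4.png',z[...,::-1])
E
```

```text
t: 6.8
ee_pos: [0.5037, -0.1402, 0.0642]
ee_rot: [-0.0, 0.861, 0.509, 0.0]
wrist_force: [0.2, 0.0, 0.4]
grip_width: 0.0001
```

View pics/s4.png

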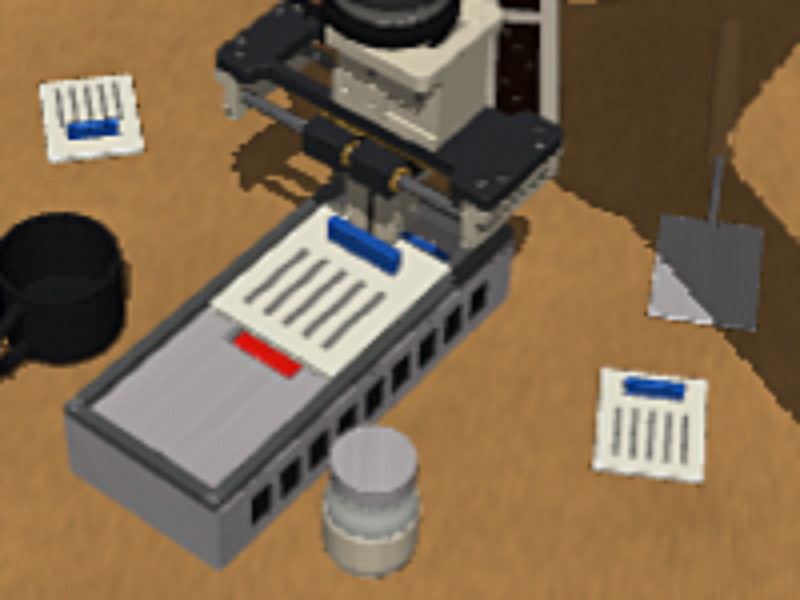

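The cover is sliding straight over the tab (red strip left at zoom 265,355), and the blue filter is starting to show at (425,245). It has moved about 34 mm and has about 91 mm to go.

```bash
python3 -m crank '[[0,0,0,3.9,7,0,0],[0,0,0,7.7,14,0,0],[0,0,0,11.6,21,0,0],[0,0,0,15.5,28,0,0],[0,0,0,19.4,35,0,0],[0,0,0,23.2,42,0,0],[0,0,0,27.1,49,0,0],[0,0,0,31,56,0,0],[0,0,0,34.8,63,0,0],[0,0,0,38.7,70,0,0],[0,0,0,41.6,75.3,0,0],[0,0,0,43.6,78.8,0,0],[0,0,0,44,79.6,0,0],[0,0,0,44,79.6,0,0]]'
python3 -m crank '[[0,0,0,-4,-7,0,0],[0,0,0,-7,-12.7,0,0],[0,0,0,-7,-12.7,0,0],[0,0,0,-7,-12.7,40,0],[0,0,0,-45,-81,80,0],[0,0,0,-90,-160,120,0],[0,0,0,-90,-160,120,0],[0,0,0,-90,-160,120,0],[0,0,0,-90,-160,120,0],[0,0,0,-90,-160,120,0],[0,0,0,-90,-160,120,0]]'
python3 - <<'E'
from h import *
fs={}
for c in('side','top'):
    f=fs[c]=cams.grab_frame(c);x,y=(230,140)if c=='side' else(290,160)
    z=cv2.resize(f['img'][y:y+150,x:x+200],None,fx=4,fy=4);cv2.imwrite(f'pics/{c}5.png',z[...,::-1])
    for q in('rib','cover','well'): print(c,q,[(d['conf'],d['xy'][0]*640,d['xy'][1]*480) for d in cams.tip_of(q,c)])
x,y,yaw,z=np.load('pose.npy');Rm=R.from_euler('z',yaw).as_matrix()
for c,f in fs.items():
    h=cv2.cvtColor(f['img'],cv2.COLOR_RGB2HSV);m=((h[...,0]>100)&(h[...,0]<125)&(h[...,1]>130)&(h[...,2]>60)).astype(np.uint8)
    k,l,st,ce=cv2.connectedComponentsWithStats(m)
    for i in range(1,k):
        if st[i,4]>25: print(c,st[i],ce[i],(Rm.T@(onz(f,ce[i],.070)-[x,y,z])).round(4))
E
```

```text
t: 8.25
ee_pos: [0.5473, -0.0617, 0.0643]
ee_rot: [0.0, 0.861, 0.508, 0.0]
wrist_force: [0.1, -0.1, 0.1]
grip_width: 0.0006
t: 9.35
ee_pos: [0.4572, -0.221, 0.1836]
ee_rot: [-0.001, 0.861, 0.508, -0.0]
wrist_force: [0.6, 0.5, -0.1]
grip_width: 0.0008
side rib [(0.87, 313.216, 219.60000000000002), (0.84, 272.896, 167.51999999999998), (0.7, 410.88, 232.60799999999998), (0.61, 321.472, 235.584)]
side cover [(0.95, 308.48, 235.92), (0.63, 411.39200000000005, 249.408), (0.55, 271.488, 170.112)]
side well [(0.72, 343.68, 204.28799999999998)]
top rib [(0.65, 378.688, 331.584), (0.59, 355.20000000000005, 233.616), (0.58, 444.79999999999995, 169.104)]
top cover [(0.87, 366.4, 331.392), (0.87, 449.6, 167.616), (0.56, 343.808, 224.016)]
top well [(0.56, 396.03200000000004, 253.29599999999996)]
side [267 170  13   5  50] [272.6  171.84] [-0.0307 -0.1879  0.0711]
side [342 193  20  12  40] [351.575 198.5  ] [-0.0783  0.0176  0.0711]
side [339 196  20  12  33] [348.66666667 201.27272727] [-0.0667  0.018   0.0711]
side [336 199  21  11  31] [346.16129032 203.83870968] [-0.0564  0.0186  0.0711]
side
[... 549 characters left out ...]
p [350 223  11  21  57] [355.26315789 232.57894737] [0.0323 0.0006 0.0711]
top [370 234  16  26  94] [377.53191489 246.79787234] [-0.0255  0.0062  0.0711]
top [376 236  14  27  64] [382.5 249. ] [-0.0374  0.0056  0.0711]
top [380 239  14  26  62] [386.87096774 251.20967742] [-0.0481  0.0055  0.0711]
top [384 241  15  26  62] [391.35483871 253.19354839] [-0.0588  0.0049  0.0711]
top [389 243  14  26  59] [395.91525424 254.96610169] [-0.0694  0.0038  0.0711]
top [393 245  15  27  58] [400.24137931 257.27586207] [-0.08    0.004   0.0711]
top [397 247  15  27  57] [404.33333333 259.96491228] [-0.0906  0.0052  0.0711]
top [402 250  15  26  90] [409.2        262.56666667] [-0.1025  0.0055  0.0711]
```

View pics/side5.png

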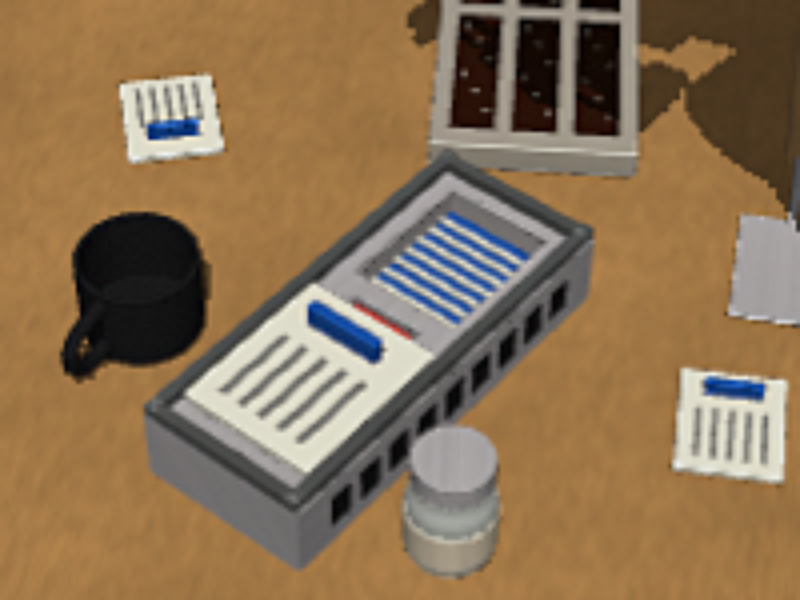

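View pics/top5.png

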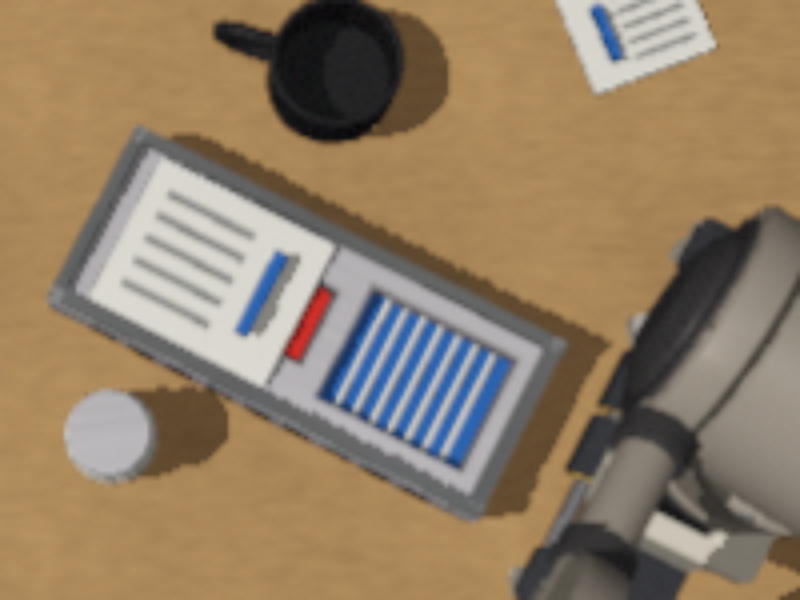

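Both views show the cover flat between the rails, with the rib at top zoom (263,293). That puts the cover's origin at about x = 62 mm and y = 1 mm. The filter well is fully open, the tab is still recessed at (310,325), and the cup and jar haven't moved.

```bash
python3 - <<'E'
from plant import r,workorder
s=r.read_state();print(s['t'],abs(s['dq']).max(),s['wrist_force']);workorder.hand_in()
E
```

```text
9.75 0.005781814635364877 [-0.04716038  0.39471989 -0.01610436]
the job is handed in; nothing more can be done
```

The filter well is fully open, and I handed the job in at 9.75 s of the 48 s allowed.

- **Tab:** I pressed it with closed fingers until it bottomed out (10.5 N at 48.2 mm), and it still looked recessed in the last pictures.
- **Cover:** I pushed it by its rib to about x = 62 mm, y = 1 mm in the blower's frame. It looks flat between the rails, about 10 mm short of the end stop.
- **Bystanders:** In the last pictures the cup and jar look where they were. I didn't measure any bystander for movement.
- **Robot:** The arm is clear of everything, with about 0.4 N on the wrist sensor.

**Disagreements:** The blower pose fit left up to about 2 pixels of error (roughly 4 mm) and needed a 1.4-pixel shift in the top view. The network's first rib estimate was also about 1–2 cm off from that fit. I aimed by the fit, and both the press and the push landed where intended.

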